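# Fill the seal carrier

### The arm

A 7-joint arm with a two-finger parallel gripper is mounted at the origin on a cart in front of the work surface, level with it; the furniture and walls round the work are solid. World frame = base frame: x ahead of the robot, y to its left, z up, the work surface at z = 0. Lengths are in m, angles in rad, forces in N, time in s.
With the tool pointing down it reaches from about 0.425 to 0.925 m from the base axis. Payload 6.8 kg.
Tool frame: the origin (TCP) lies between the finger pads; the fingertips stand 22 mm ahead of it and the grasp point (between the pads) lies 3 mm ahead of it (tip_extent is the distance from the TCP to the fingertips, in m); z points along the fingers, y is the line along which they close (so a half turn about z gives the same grasp; the last joint's range is limited). The gripper opens to 88 mm and grips with 3 to 60 N. Pads are 20 mm wide; open, the fingers measure 115 mm over their backs; the gripper's body (75 mm by 178 mm) begins 61 mm behind the grasp point.
Start: joints at [1.227, 0.477, 0.022, 1.555, -0.011, 1.109, -0.083], TCP at [0.158, -0.656, 0.245] pointing down, gripper open.
Joint ranges: [-2.96, 2.96], [-0.34, 2.1], [-1.41, 1.46], [0.24, 2.44], [-1.37, 4.51], [0.17, 1.92], [-2.96, 2.96]. Speed limits (rad/s): [2.39, 2.39, 3.14, 3.14, 3.14, 3.14, 3.14].

### API

Orientations are given as [roll, pitch, yaw] about the fixed x, y, z axes, in that order (R = Rz(yaw) Ry(pitch) Rx(roll)).
In Python, from rig import * gives the robot as it stands.
- The arm moves only by the tool jog_arm, never from a script. Its argument "motion" is a list of rows, each an object of numbers: "dx", "dy", "dz": the shift along the tool's x, y, z in units of 40 mm (1.0 is 40 mm); "wx", "wy", "wz": the turn, a rotation vector about the tool's x, y, z in units of 8 degrees (1.0 is 8 degrees); "grip": the closure in counts, from 0 (fully open) to 255 (shut). In form: [{"dx": .., "dy": .., "dz": .., "wx": .., "wy": .., "wz": .., "grip": ..}, ...]. A call has 1 to 8 rows; each row is the pose to reach, as a shift and turn from the pose commanded when the call began, along the tool's axes at that moment; what a row does not reach only later rows make up. A row lasts 1/8 s, in which the tool goes at most 62.5 mm and 10.7 degrees, less where a joint would pass 70% of its speed; a pose out of reach is approached as far as the arm can. A call with a gripper value outside its range is refused whole. The fingers move at their own pace and stop on an object; "force" is the grip in N (left out, the last holds). Time passes only in rows, so rows that repeat a pose let the fingers close. It gives the time, the measured TCP pose, the force, the opening and the grip force at its end, in the units of the state.
- observe(): the state, without advancing time (a new reading comes with each control period).
- snapshot(name): name is "side" or "top"; returns the picture (480x640x3 uint8, red, green, blue); there is no depth.
- camera_info(name): a dict with "fx", "fy", "cx", "cy" (pixels), "k1" (the pictures are not rectified: a ray, as slopes to the right and down, at radius r is drawn at 1 + k1 r^2 times it, then the intrinsics apply), "xyz" and "attitude" of the camera in the world. Camera axes: x right, y down, z forward; pixel columns grow to the right and rows downward; lengths in m; the calibration is good to about 2 mm. A picture is of the moment at which its call begins. camera_info takes no time and is no camera call.
- job_done(): hands the job in; it is judged then, once.
The state is a dict: "time": time; "q": joint angles; "dq": joint speeds; "joint_torque": joint torques, N m; "ee_pos": TCP position; "tool_rot": TCP orientation; "contact_force": force on the tool from outside, world axes, zero at the start; "wrist_torque": the same for the moment, N m; "finger_gap": opening from 0.0 (shut) to 1.0 (fully open); "grasp_force": force on a finger pad.
Only numpy, scipy, OpenCV 4.12 (cv2) and the standard library are available. Lean on these libraries where they do the work, as an engineer would, in place of code of your own. Each camera call takes 0.05 s, during which the arm holds its last target. There are 200 camera calls.

### The job

The white three-well carrier already holds one vacuum centering ring. Put the two centering rings that lie loose on the table into its two empty wells, one ring in each well, lying flat on the well's floor, and leave the ring that is already there in its well.

Things in the scene. Friction and masses are not known exactly. Their poses are not given: they have to be found in the camera images.
- carrier: fixed white plate on a grey base, 94 x 250 mm, 12 mm high, with a row of three round wells, flat on the table at any yaw. Origin: centre of its underside; x across, y along the row, z up. Wells: 60 mm diameter, 6 mm deep (floor at z = 6 mm, rim 12 mm), centres at x = 0, y = -78, 0 and +78 mm. The one at y = +78 mm holds a ring at the start; the others are empty.
- ring_a_mid (a point): centering ring for a vacuum flange: flat round metal ring with a black rubber O-ring round its outside, 39 mm outer diameter, 8 mm high, open bore about 20 mm, 30 g. Point: its centre, 4 mm above its underside. Its z axis is the ring's axis. Lies flat and loose on the table, to the robot's right of the carrier.
- ring_b_mid (a point): centering ring for a vacuum flange: flat round metal ring with a black rubber O-ring round its outside, 39 mm outer diameter, 8 mm high, open bore about 20 mm, 30 g. Point: its centre, 4 mm above its underside. Its z axis is the ring's axis. Lies flat and loose on the table, to the robot's right of the carrier.
- ring_c_mid (a point): centering ring for a vacuum flange: flat round metal ring with a black rubber O-ring round its outside, 39 mm outer diameter, 8 mm high, open bore about 20 mm, 30 g. Point: its centre, 4 mm above its underside. Its z axis is the ring's axis. Lies in the carrier's well at y = +78 mm from the start; stays there.

How it is judged:
At the end, for the whole second after the job is handed in: Each well holds one ring, flat on its floor: ring centre within 14 mm of the well centre along both carrier axes, less than 13 mm above the underside of the carrier, axis within 0.15 rad of vertical, either face up; the first ring is still in its own well (x of ring_c_mid in the frame of carrier between -0.014 and 0.014 m and y of ring_c_mid in the frame of carrier between 0.064 and 0.092 m and z of ring_c_mid in the frame of carrier below 0.013 m and angle between the z axis of ring_c_mid and the z axis of carrier, either way round below 0.15 rad and ((x of ring_a_mid in the frame of carrier between -0.014 and 0.014 m and y of ring_a_mid in the frame of carrier between -0.014 and 0.014 m and z of each of ring_a_mid, ring_b_mid in the frame of carrier below 0.013 m and angle between the z axis of each of ring_a_mid, ring_b_mid and the z axis of carrier, either way round below 0.15 rad and x of ring_b_mid in the frame of carrier between -0.014 and 0.014 m and y of ring_b_mid in the frame of carrier between -0.092 and -0.064 m) or (x of ring_b_mid in the frame of carrier between -0.014 and 0.014 m and y of ring_b_mid in the frame of carrier between -0.014 and 0.014 m and z of each of ring_b_mid, ring_a_mid in the frame of carrier below 0.013 m and angle between the z axis of each of ring_b_mid, ring_a_mid and the z axis of carrier, either way round below 0.15 rad and x of ring_a_mid in the frame of carrier between -0.014 and 0.014 m and y of ring_a_mid in the frame of carrier between -0.092 and -0.064 m))); the robot touches nothing.
It also fails if it takes over 58 s, if anything falls off the work surface, if the arm or the gripper's body presses on something with over 40 N, if the wrist force passes 120 N, or if a joint passes its speed limit or range.

## Working session

There is one attempt and no reset: what is moved stays moved. The work goes in short steps, Python scripts to look and compute and a tool call to move; the robot and the scene stay as the last step left them, time stands still between calls to the robot, and variables do not carry over. Pictures are saved under pics/ and viewed, at most 10 in all, crops included, and the job is handed in when it is done.

Besides the shell and the picture viewer there is one more tool, called after "Call:" as a command line: name --argument value ..., lists and objects as JSON in quotes. jog_arm: Moves the arm, as the interface text tells. Its arguments: {"type":"object","properties":{"motion":{"type":"array","items":{"type":"object","properties":{"dx":{"type":"number"},"dy":{"type":"number"},"dz":{"type":"number"},"wx":{"type":"number"},"wy":{"type":"number"},"wz":{"type":"number"},"grip":{"type":"number"}}}},"force":{"type":"number"}},"required":["motion"]}

```bash
mkdir -p pics; python3 - <<'E'
from rig import *
import cv2
for n in ("top","side"):
    im=snapshot(n); cv2.imwrite(f"pics/{n}0.png",im[:,:,::-1]); print(camera_info(n))
s=observe(); print({k:s[k] for k in("time","ee_pos","tool_rot","finger_gap","contact_force")})
E
```

```text
{'fx': 588.965933858647, 'fy': 588.965933858647, 'cx': 325.631980722048, 'cy': 239.21238105436987, 'k1': -0.11597622506093454, 'xyz': array([0.41504536, 0.04076791, 1.15238794]), 'attitude': array([-3.08558357, -0.01542647, -1.57215712])}
{'fx': 488.172860912146, 'fy': 488.172860912146, 'cx': 321.6193248370414, 'cy': 244.49321366002602, 'k1': -0.09793790274049205, 'xyz': array([0.31783749, 0.78408429, 0.42006661]), 'attitude': array([-2.00645719,  0.01259848, -2.93921089])}
{'time': 0.1, 'ee_pos': array([ 0.15757488, -0.65585103,  0.24380428]), 'tool_rot': array([-3.14001438e+00,  1.13811269e-04,  2.35846437e-01]), 'finger_gap': 0.9985502733727477, 'contact_force': array([-0.55752023, -0.23405706, -0.13728314])}
```

View pics/top0.png

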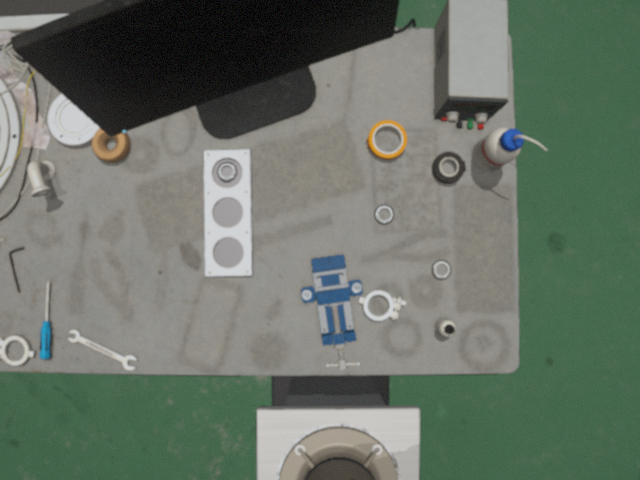

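View pics/side0.png

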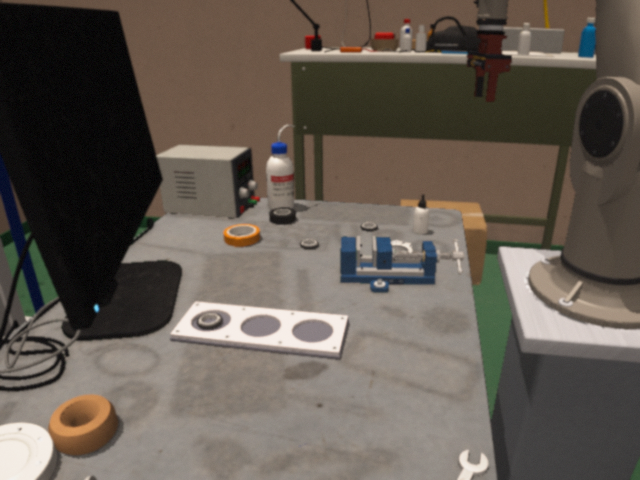

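The top view shows the carrier at about (228,213), with ring c at (228,172) and empty wells at (228,212) and (228,252). Loose rings of about 20 px lie at (384,214) and (442,270). The side view shows the same two rings at (309,243) and (369,226). The vise at (333,300) stands near the lower ring.

```bash
cat > h.py <<'E'
from rig import *
import cv2, numpy as np
from scipy.spatial.transform import Rotation as Ro
def cam(n):
    c=camera_info(n); K=np.array([[c['fx'],0,c['cx']],[0,c['fy'],c['cy']],[0,0,1]])
    return K,np.array([c['k1'],0,0,0,0]),np.array(c['xyz']),Ro.from_euler('xyz',c['attitude']).as_matrix()
def cast(n,px,z):
    K,D,o,R=cam(n)
    p=cv2.undistortPoints(np.array(px,float).reshape(-1,1,2),K,D).reshape(-1,2)
    d=np.c_[p,np.ones(len(p))]@R.T
    return o+d*((z-o[2])/d[:,2])[:,None]
def proj(n,P):
    K,D,o,R=cam(n)
    return cv2.projectPoints((np.array(P,float).reshape(-1,3)-o)@R,np.zeros(3),np.zeros(3),K,D)[0].reshape(-1,2)
E
python3 - <<'E'
from h import *
im=cv2.imread("pics/top0.png"); g=cv2.cvtColor(im,cv2.COLOR_BGR2GRAY)
m=(g>190).astype(np.uint8)
cs,_=cv2.findContours(m,cv2.RETR_EXTERNAL,cv2.CHAIN_APPROX_NONE)
for c in cs:
    (x,y),r=cv2.minEnclosingCircle(c)
    if 195<x<480 and 130<y<300: print("white",round(x,1),round(y,1),round(r,1),cv2.contourArea(c))
    if 205<x<250 and cv2.contourArea(c)>3000:
        rect=cv2.minAreaRect(c); b=cast("top",cv2.boxPoints(rect),.012)
        print(rect,b.round(4).tolist(),[np.linalg.norm(b[i]-b[i-1]).round(4) for i in range(4)], b.mean(0))
for c in (384,214),(442,270):
    print(cast("top",[c],.004).round(4),proj("side",cast("top",[c],.004)))
tiles=[cv2.resize(im[y-20:y+20,x-20:x+20],(380,380),interpolation=cv2.INTER_CUBIC) for x,y in((384,214),(442,270))]
cv2.imwrite("pics/crop0.png",np.hstack(tiles))
E
```

```text
white 355.0 290.0 0.0 0.0
white 378.0 210.0 0.0 0.0
white 227.5 212.5 65.8 5482.0
((227.08694458007812, 212.4111328125), (124.860595703125, 45.480770111083984), 89.37040710449219) [[0.6542, 0.2626, 0.012], [0.6548, 0.1729, 0.012], [0.4105, 0.1685, 0.012], [0.4095, 0.2568, 0.012]] [np.float64(0.2448), np.float64(0.0897), np.float64(0.2443), np.float64(0.0884)] [0.532261   0.21518627 0.012     ]
white 374.0 144.0 0.0 0.0
[[ 0.5289 -0.0917  0.004 ]] [[309.06553413 243.29275763]]
[[ 0.4188 -0.2054  0.004 ]] [[369.48767229 225.58002684]]
```

View pics/crop0.png

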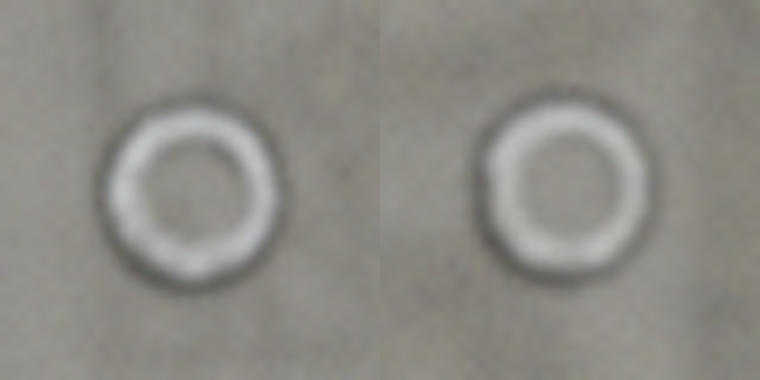

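Both rings show as clean circles, about 19.8 px or 39 mm across, centred near (383.8,213.6) and (440.9,269.2). The side view agrees with these positions.

```bash
cat >> h.py <<'E'
def jog(p,yaw):
    s=observe(); R=Ro.from_euler('xyz',s['tool_rot'])
    d=R.inv().apply(np.array(p)-s['ee_pos'])/.04
    w=(R.inv()*Ro.from_euler('xyz',[np.pi,0,yaw])).as_rotvec(degrees=True)/8
    print("t",round(s['time'],2),"pos",s['ee_pos'].round(4),"gap",round(s['finger_gap'],3),"jog",d.round(3),w.round(3))
E
python3 - <<'E'
from h import *
A=cast("top",[(383.8,213.6)],.006)[0];B=cast("top",[(440.9,269.2)],.006)[0]
sA=cast("side",[(309,243)],.006)[0]; sB=cast("side",[(369.2,226)],.006)[0]
print(A,sA,B,sB)
# wells (dark discs, floor/rim) in top, centre
g=cv2.cvtColor(cv2.imread("pics/top0.png"),cv2.COLOR_BGR2GRAY)
cs,_=cv2.findContours(((g<165)&(np.indices(g.shape)[1]>206)&(np.indices(g.shape)[1]<249)).astype(np.uint8)[155:272],cv2.RETR_EXTERNAL,cv2.CHAIN_APPROX_NONE)
for c in cs:
    if cv2.contourArea(c)>300:
        (x,y),r=cv2.minEnclosingCircle(c); p=cast("top",[(x,y+155)],.012)[0]; print("well",x,y+155,r,p)
jog([B[0],B[1],.1],0.018)
E
```

```text
[ 0.52953076 -0.09110608  0.006     ] [ 0.52837449 -0.0888688   0.006     ] [ 0.42034088 -0.20281398  0.006     ] [ 0.41863733 -0.19818455  0.006     ]
well 227.22866821289062 251.81510162353516 14.715156555175781 [0.45459234 0.21390976 0.012     ]
well 226.91104125976562 211.48159408569336 14.643738746643066 [0.53312635 0.2151985  0.012     ]
well 226.5 172.0 14.840922355651855 [0.61076688 0.2168761  0.012     ]
t 0.1 pos [ 0.1576 -0.6559  0.2438] gap 0.999 jog [ 9.034 -9.472  3.609] [-0.011  0.002  1.56 ]
```

Call:
jog_arm --motion '[{"dx": 9.03, "dy": -9.47, "dz": 2.0, "wz": 1.56, "wx": -0.01, "grip": 0}, {"dx": 9.03, "dy": -9.47, "dz": 2.0, "wz": 1.56, "wx": -0.01, "grip": 0}, {"dx": 9.03, "dy": -9.47, "dz": 2.0, "wz": 1.56, "wx": -0.01, "grip": 0}, {"dx": 9.03, "dy": -9.47, "dz": 2.0, "wz": 1.56, "wx": -0.01, "grip": 0}, {"dx": 9.03, "dy": -9.47, "dz": 2.0, "wz": 1.56, "wx": -0.01, "grip": 0}, {"dx": 9.03, "dy": -9.47, "dz": 2.0, "wz": 1.56, "wx": -0.01, "grip": 0}, {"dx": 9.03, "dy": -9.47, "dz": 2.0, "wz": 1.56, "wx": -0.01, "grip": 0}, {"dx": 9.03, "dy": -9.47, "dz": 2.0, "wz": 1.56, "wx": -0.01, "grip": 0}]'

```text
schema error: expected keys dx, dy, dz, wx, wy, wz, grip
```

```bash
python3 - <<'E'
from h import *
jog([.4203,-.2028,.025],.018)
E
```

```text
t 0.1 pos [ 0.1576 -0.6559  0.2438] gap 0.999 jog [ 9.033 -9.469  5.484] [-0.011  0.002  1.56 ]
```

Call:
jog_arm --motion '[{"dx": 9.03, "dy": -9.47, "dz": 2.0, "wx": 0, "wy": 0, "wz": 1.56, "grip": 0}, {"dx": 9.03, "dy": -9.47, "dz": 2.0, "wx": 0, "wy": 0, "wz": 1.56, "grip": 0}, {"dx": 9.03, "dy": -9.47, "dz": 2.0, "wx": 0, "wy": 0, "wz": 1.56, "grip": 0}, {"dx": 9.03, "dy": -9.47, "dz": 2.0, "wx": 0, "wy": 0, "wz": 1.56, "grip": 0}, {"dx": 9.03, "dy": -9.47, "dz": 2.0, "wx": 0, "wy": 0, "wz": 1.56, "grip": 0}, {"dx": 9.03, "dy": -9.47, "dz": 2.0, "wx": 0, "wy": 0, "wz": 1.56, "grip": 0}, {"dx": 9.03, "dy": -9.47, "dz": 2.0, "wx": 0, "wy": 0, "wz": 1.56, "grip": 0}, {"dx": 9.03, "dy": -9.47, "dz": 2.0, "wx": 0, "wy": 0, "wz": 1.56, "grip": 0}]'

```text
time: 1.1
ee_pos: [0.4064, -0.2271, 0.1689]
tool_rot: [3.141, -0.0, 0.018]
contact_force: [0.4, -0.4, 0.8]
finger_gap: 0.999
grasp_force: 0.0
```

```bash
python3 - <<'E'
from h import *
jog([.4203,-.2028,.025],.018)
E
```

```text
t 1.1 pos [ 0.4064 -0.2271  0.1689] gap 0.999 jog [ 0.358 -0.601  3.597] [ 0.001 -0.002 -0.002]
```

Call:
jog_arm --motion '[{"dx": 0.36, "dy": -0.6, "dz": 1.0, "wx": 0, "wy": 0, "wz": 0, "grip": 0}, {"dx": 0.36, "dy": -0.6, "dz": 2.2, "wx": 0, "wy": 0, "wz": 0, "grip": 0}, {"dx": 0.36, "dy": -0.6, "dz": 2.2, "wx": 0, "wy": 0, "wz": 0, "grip": 0}, {"dx": 0.36, "dy": -0.6, "dz": 2.2, "wx": 0, "wy": 0, "wz": 0, "grip": 0}, {"dx": 0.36, "dy": -0.6, "dz": 2.2, "wx": 0, "wy": 0, "wz": 0, "grip": 0}]'

```text
time: 1.72
ee_pos: [0.4207, -0.2056, 0.0829]
tool_rot: [3.14, -0.003, 0.017]
contact_force: [0.1, -0.4, -0.2]
finger_gap: 1.001
grasp_force: 0.0
```

```bash
python3 - <<'E'
from h import *
jog([.4203,-.2028,.025],.018)
E
```

```text
t 1.73 pos [ 0.4207 -0.2056  0.0829] gap 1.001 jog [-0.014 -0.072  1.447] [ 0.01  -0.021 -0.009]
```

Call:
jog_arm --motion '[{"dx": 0, "dy": -0.07, "dz": 0.8, "wx": 0, "wy": 0, "wz": 0, "grip": 0}, {"dx": 0, "dy": -0.07, "dz": 1.3, "wx": 0, "wy": 0, "wz": 0, "grip": 0}, {"dx": 0, "dy": -0.07, "dz": 1.44, "wx": 0, "wy": 0, "wz": 0, "grip": 0}, {"dx": 0, "dy": -0.07, "dz": 1.44, "wx": 0, "wy": 0, "wz": 0, "grip": 0}, {"dx": 0, "dy": -0.07, "dz": 1.44, "wx": 0, "wy": 0, "wz": 0, "grip": 0}]'

```text
time: 2.35
ee_pos: [0.4204, -0.2022, 0.0245]
tool_rot: [3.141, -0.002, 0.018]
contact_force: [-0.3, -0.3, 0.6]
finger_gap: 0.997
grasp_force: 0.0
```

```bash
python3 - <<'E'
from h import *
jog([.4203,-.2028,.025],.018)
im=snapshot("top")[:,:,::-1]; sd=snapshot("side")[:,:,::-1]
cv2.imwrite("pics/g1.png",np.hstack([cv2.resize(im[220:320,390:490],(400,400)),cv2.resize(sd[180:280,320:420],(400,400))]))
E
```

```text
t 2.35 pos [ 0.4204 -0.2022  0.0245] gap 0.997 jog [-0.003  0.015 -0.012] [ 0.005 -0.012 -0.003]
```

View pics/g1.png

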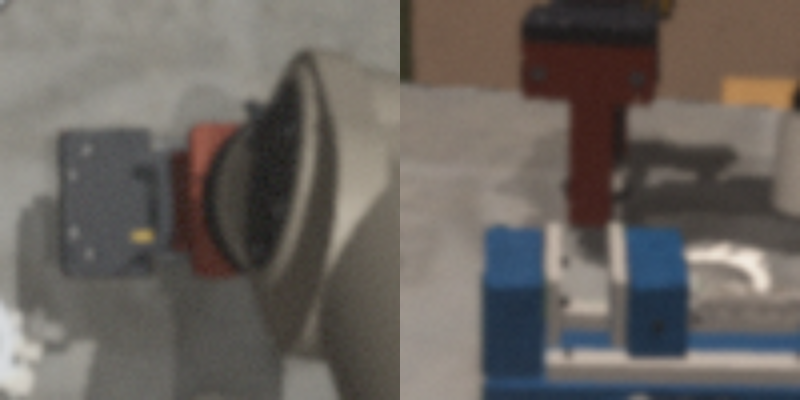

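The gripper covers ring b in the top crop. In the side crop the near finger reaches the table at about (590,225), where the ring is. I'll close now.

Call:
jog_arm --force 15 --motion '[{"dx": 0, "dy": 0, "dz": 0, "wx": 0, "wy": 0, "wz": 0, "grip": 160}, {"dx": 0, "dy": 0, "dz": 0, "wx": 0, "wy": 0, "wz": 0, "grip": 200}, {"dx": 0, "dy": 0, "dz": 0, "wx": 0, "wy": 0, "wz": 0, "grip": 255}, {"dx": 0, "dy": 0, "dz": 0, "wx": 0, "wy": 0, "wz": 0, "grip": 255}, {"dx": 0, "dy": 0, "dz": 0, "wx": 0, "wy": 0, "wz": 0, "grip": 255}, {"dx": 0, "dy": 0, "dz": 0, "wx": 0, "wy": 0, "wz": 0, "grip": 255}, {"dx": 0, "dy": 0, "dz": 0, "wx": 0, "wy": 0, "wz": 0, "grip": 255}, {"dx": 0, "dy": 0, "dz": 0, "wx": 0, "wy": 0, "wz": 0, "grip": 255}]'

```text
time: 3.45
ee_pos: [0.4197, -0.2018, 0.0235]
tool_rot: [3.142, 0.0, 0.018]
contact_force: [0.0, 0.0, 0.1]
finger_gap: 0.428
grasp_force: 15.0
```

Call:
jog_arm --motion '[{"dx": 0, "dy": 0, "dz": -0.5, "wx": 0, "wy": 0, "wz": 0, "grip": 255}, {"dx": 0, "dy": 0, "dz": -1.5, "wx": 0, "wy": 0, "wz": 0, "grip": 255}, {"dx": 0, "dy": 0, "dz": -2.5, "wx": 0, "wy": 0, "wz": 0, "grip": 255}, {"dx": 0, "dy": 0, "dz": -3.5, "wx": 0, "wy": 0, "wz": 0, "grip": 255}, {"dx": 0, "dy": 0, "dz": -3.5, "wx": 0, "wy": 0, "wz": 0, "grip": 255}, {"dx": 0, "dy": 0, "dz": -3.5, "wx": 0, "wy": 0, "wz": 0, "grip": 255}]'

```text
time: 4.2
ee_pos: [0.4192, -0.2017, 0.163]
tool_rot: [-3.141, 0.001, 0.018]
contact_force: [0.9, -0.1, -0.0]
finger_gap: 0.431
grasp_force: 15.0
```

```bash
python3 - <<'E'
from h import *
jog([.4547,.2139,.06],.018)
E
```

```text
t 4.2 pos [ 0.4192 -0.2017  0.163 ] gap 0.431 jog [  1.074 -10.372   2.576] [-0.001  0.004 -0.001]
```

Call:
jog_arm --motion '[{"dx": 0.1, "dy": -0.7, "dz": 0, "wx": 0, "wy": 0, "wz": 0, "grip": 255}, {"dx": 0.2, "dy": -2.0, "dz": 0, "wx": 0, "wy": 0, "wz": 0, "grip": 255}, {"dx": 0.35, "dy": -3.4, "dz": 0, "wx": 0, "wy": 0, "wz": 0, "grip": 255}, {"dx": 0.5, "dy": -4.8, "dz": 0, "wx": 0, "wy": 0, "wz": 0, "grip": 255}, {"dx": 0.65, "dy": -6.2, "dz": 0, "wx": 0, "wy": 0, "wz": 0, "grip": 255}, {"dx": 0.8, "dy": -7.6, "dz": 0, "wx": 0, "wy": 0, "wz": 0, "grip": 255}, {"dx": 0.95, "dy": -9.0, "dz": 0, "wx": 0, "wy": 0, "wz": 0, "grip": 255}, {"dx": 1.07, "dy": -10.37, "dz": 0, "wx": 0, "wy": 0, "wz": 0, "grip": 255}]'

```text
time: 5.2
ee_pos: [0.4542, 0.2151, 0.1619]
tool_rot: [3.141, 0.003, 0.018]
contact_force: [0.2, -0.3, 0.1]
finger_gap: 0.432
grasp_force: 15.0
```

Call:
jog_arm --motion '[{"dx": 0, "dy": 0, "dz": 1.0, "wx": 0, "wy": 0, "wz": 0, "grip": 255}, {"dx": 0, "dy": 0, "dz": 2.0, "wx": 0, "wy": 0, "wz": 0, "grip": 255}, {"dx": 0, "dy": 0, "dz": 2.5, "wx": 0, "wy": 0, "wz": 0, "grip": 255}, {"dx": 0, "dy": 0, "dz": 2.5, "wx": 0, "wy": 0, "wz": 0, "grip": 255}, {"dx": 0, "dy": 0, "dz": 2.5, "wx": 0, "wy": 0, "wz": 0, "grip": 255}]'

```text
time: 5.82
ee_pos: [0.4549, 0.2138, 0.0635]
tool_rot: [3.142, 0.001, 0.018]
contact_force: [0.5, -0.0, -0.7]
finger_gap: 0.428
grasp_force: 15.0
```

```bash
python3 - <<'E'
from h import *
jog([.4547,.2139,.036],.018)
sd=snapshot("side")[:,:,::-1]
cv2.imwrite("pics/p1.png",cv2.resize(sd[220:380,150:390],(720,480)))
E
```

```text
t 5.83 pos [0.4549 0.2138 0.0635] gap 0.428 jog [-0.006 -0.003  0.687] [0.    0.004 0.   ]
```

View pics/p1.png

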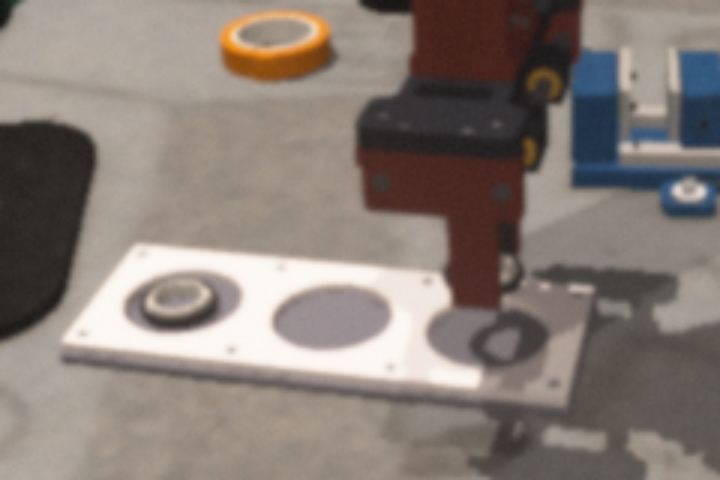

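The side crop shows the held ring behind the near finger, with its right edge at about (510,270), above the near well at (487,335). I'll zoom in to check its tilt before releasing.

```bash
python3 - <<'E'
from h import *
sd=snapshot("side")[:,:,::-1]
p=proj("side",[[.4549,.2138,.0415],[.4549+.0195,.2138,.0415],[.4549-.0195,.2138,.0415]]);print(p)
cv2.imwrite("pics/p2.png",cv2.resize(sd[285:345,280:340],(600,600),interpolation=cv2.INTER_CUBIC))
E
```

```text
[[311.14198659 312.17070435]
 [297.80836736 310.80050132]
 [324.61997506 313.54536412]]
```

View pics/p2.png

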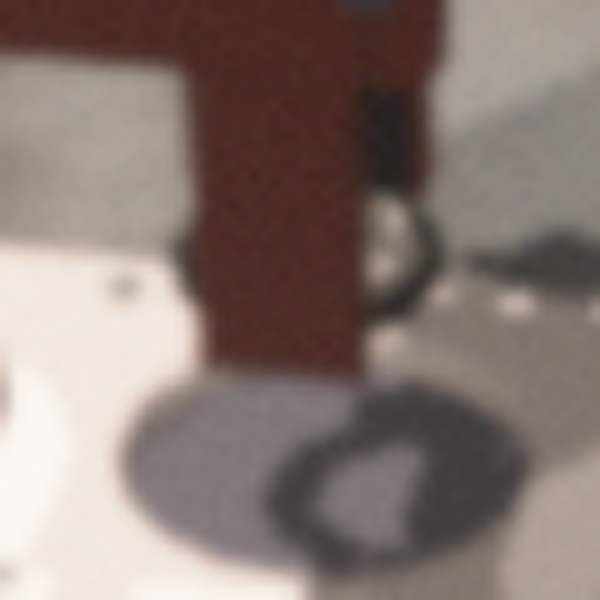

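The held ring is centred as predicted: its edges at x=178 and 440 match the projected 178 and 446. It tilts slightly about the closing axis, roughly 0.1 rad. A drop of a few mm into the well will level it.

Call:
jog_arm --motion '[{"dx": 0, "dy": 0, "dz": 0.3, "wx": 0, "wy": 0, "wz": 0, "grip": 255}, {"dx": 0, "dy": 0, "dz": 0.6, "wx": 0, "wy": 0, "wz": 0, "grip": 255}, {"dx": 0, "dy": 0, "dz": 0.69, "wx": 0, "wy": 0, "wz": 0, "grip": 255}, {"dx": 0, "dy": 0, "dz": 0.69, "wx": 0, "wy": 0, "wz": 0, "grip": 255}, {"dx": 0, "dy": 0, "dz": 0.69, "wx": 0, "wy": 0, "wz": 0, "grip": 255}, {"dx": 0, "dy": 0, "dz": 0.69, "wx": 0, "wy": 0, "wz": 0, "grip": 255}]'

```text
time: 6.68
ee_pos: [0.4553, 0.2138, 0.0362]
tool_rot: [-3.141, -0.001, 0.018]
contact_force: [0.4, -0.5, 0.0]
finger_gap: 0.433
grasp_force: 15.0
```

Call:
jog_arm --motion '[{"dx": 0, "dy": 0, "dz": 0, "wx": 0, "wy": 0, "wz": 0, "grip": 120}, {"dx": 0, "dy": 0, "dz": 0, "wx": 0, "wy": 0, "wz": 0, "grip": 60}, {"dx": 0, "dy": 0, "dz": 0, "wx": 0, "wy": 0, "wz": 0, "grip": 40}, {"dx": 0, "dy": 0, "dz": 0, "wx": 0, "wy": 0, "wz": 0, "grip": 40}, {"dx": 0, "dy": 0, "dz": 0, "wx": 0, "wy": 0, "wz": 0, "grip": 40}, {"dx": 0, "dy": 0, "dz": -0.5, "wx": 0, "wy": 0, "wz": 0, "grip": 0}, {"dx": 0, "dy": 0, "dz": -1.5, "wx": 0, "wy": 0, "wz": 0, "grip": 0}, {"dx": 0, "dy": 0, "dz": -2.5, "wx": 0, "wy": 0, "wz": 0, "grip": 0}]'

```text
time: 7.68
ee_pos: [0.4547, 0.2136, 0.1368]
tool_rot: [3.141, 0.001, 0.018]
contact_force: [-0.4, -0.5, 1.1]
finger_gap: 0.993
grasp_force: 0.0
```

```bash
python3 - <<'E'
from h import *
jog([.5293,-.0908,.13],.018)
sd=snapshot("side")[:,:,::-1]
cv2.imwrite("pics/p3.png",cv2.resize(sd[280:370,160:360],(800,360),interpolation=cv2.INTER_CUBIC))
E
```

```text
t 7.67 pos [0.4547 0.2136 0.1368] gap 0.993 jog [1.726 7.642 0.17 ] [0.002 0.006 0.001]
```

View pics/p3.png

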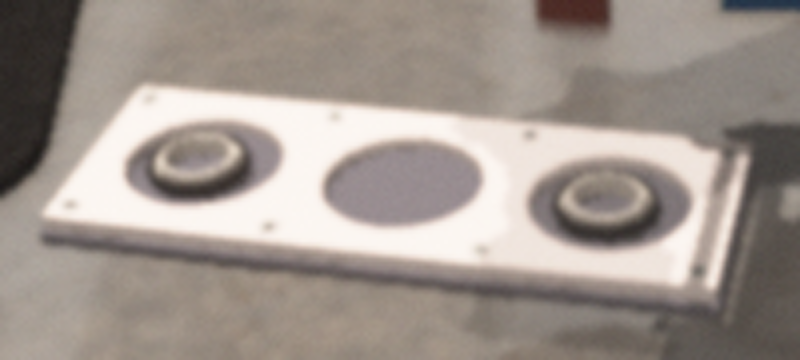

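Ring b lies flat, near the centre of its well at (607,200). Ring c at (200,160) is undisturbed and the middle well at (403,182) is empty. Next is ring a.

Call:
jog_arm --motion '[{"dx": 0.1, "dy": 0.6, "dz": 0, "wx": 0, "wy": 0, "wz": 0, "grip": 0}, {"dx": 0.5, "dy": 2.0, "dz": 0, "wx": 0, "wy": 0, "wz": 0, "grip": 0}, {"dx": 0.8, "dy": 3.4, "dz": 0, "wx": 0, "wy": 0, "wz": 0, "grip": 0}, {"dx": 1.1, "dy": 4.8, "dz": 0, "wx": 0, "wy": 0, "wz": 0, "grip": 0}, {"dx": 1.4, "dy": 6.2, "dz": 0, "wx": 0, "wy": 0, "wz": 0, "grip": 0}, {"dx": 1.73, "dy": 7.64, "dz": 0.4, "wx": 0, "wy": 0, "wz": 0, "grip": 0}, {"dx": 1.73, "dy": 7.64, "dz": 1.3, "wx": 0, "wy": 0, "wz": 0, "grip": 0}, {"dx": 1.73, "dy": 7.64, "dz": 1.3, "wx": 0, "wy": 0, "wz": 0, "grip": 0}]'

```text
time: 8.72
ee_pos: [0.5276, -0.0909, 0.0817]
tool_rot: [-3.141, 0.005, 0.017]
contact_force: [0.3, 0.1, 0.9]
finger_gap: 1.001
grasp_force: 0.0
```

Call:
jog_arm --motion '[{"dx": 0, "dy": 0, "dz": 0, "wx": 0, "wy": 0, "wz": 0, "grip": 0}, {"dx": 0, "dy": 0, "dz": 0, "wx": 0, "wy": 0, "wz": 0, "grip": 0}]'

```text
time: 8.98
ee_pos: [0.5307, -0.0896, 0.0853]
tool_rot: [3.142, -0.002, 0.02]
contact_force: [0.6, -0.8, 1.2]
finger_gap: 1.0
grasp_force: 0.0
```

```bash
python3 - <<'E'
from h import *
jog([.5293,-.0908,.0245],.018)
E
```

```text
t 8.97 pos [ 0.5307 -0.0896  0.0853] gap 1.0 jog [-0.038  0.029  1.519] [ 0.001 -0.016  0.012]
```

Call:
jog_arm --motion '[{"dx": -0.03, "dy": 0.03, "dz": 0.8, "wx": 0, "wy": 0, "wz": 0, "grip": 0}, {"dx": -0.03, "dy": 0.03, "dz": 1.3, "wx": 0, "wy": 0, "wz": 0, "grip": 0}, {"dx": -0.03, "dy": 0.03, "dz": 1.5, "wx": 0, "wy": 0, "wz": 0, "grip": 0}, {"dx": -0.03, "dy": 0.03, "dz": 1.5, "wx": 0, "wy": 0, "wz": 0, "grip": 0}, {"dx": -0.03, "dy": 0.03, "dz": 1.5, "wx": 0, "wy": 0, "wz": 0, "grip": 0}, {"dx": -0.03, "dy": 0.03, "dz": 1.5, "wx": 0, "wy": 0, "wz": 0, "grip": 0}]'

```text
time: 9.72
ee_pos: [0.5291, -0.0919, 0.0247]
tool_rot: [3.141, -0.001, 0.018]
contact_force: [-0.8, -0.0, 0.1]
finger_gap: 0.998
grasp_force: 0.0
```

```bash
python3 - <<'E'
from h import *
jog([.5293,-.0908,.0245],.018)
E
```

```text
t 9.72 pos [ 0.5291 -0.0919  0.0247] gap 0.998 jog [ 0.005 -0.027  0.005] [ 0.002 -0.01  -0.001]
```

Call:
jog_arm --force 15 --motion '[{"dx": 0, "dy": 0, "dz": 0, "wx": 0, "wy": 0, "wz": 0, "grip": 160}, {"dx": 0, "dy": 0, "dz": 0, "wx": 0, "wy": 0, "wz": 0, "grip": 200}, {"dx": 0, "dy": 0, "dz": 0, "wx": 0, "wy": 0, "wz": 0, "grip": 255}, {"dx": 0, "dy": 0, "dz": 0, "wx": 0, "wy": 0, "wz": 0, "grip": 255}, {"dx": 0, "dy": 0, "dz": 0, "wx": 0, "wy": 0, "wz": 0, "grip": 255}, {"dx": 0, "dy": 0, "dz": 0, "wx": 0, "wy": 0, "wz": 0, "grip": 255}, {"dx": 0, "dy": 0, "dz": 0, "wx": 0, "wy": 0, "wz": 0, "grip": 255}, {"dx": 0, "dy": 0, "dz": 0, "wx": 0, "wy": 0, "wz": 0, "grip": 255}]'

```text
time: 10.72
ee_pos: [0.5285, -0.0918, 0.0239]
tool_rot: [3.142, 0.0, 0.018]
contact_force: [0.0, -0.2, -1.2]
finger_gap: 0.428
grasp_force: 15.0
```

Call:
jog_arm --motion '[{"dx": 0, "dy": 0, "dz": -0.5, "wx": 0, "wy": 0, "wz": 0, "grip": 255}, {"dx": 0, "dy": 0, "dz": -1.2, "wx": 0, "wy": 0, "wz": 0, "grip": 255}, {"dx": 0, "dy": 0, "dz": -2.0, "wx": 0, "wy": 0, "wz": 0, "grip": 255}, {"dx": 0, "dy": 0, "dz": -2.5, "wx": 0, "wy": 0, "wz": 0, "grip": 255}, {"dx": 0, "dy": 0, "dz": -2.5, "wx": 0, "wy": 0, "wz": 0, "grip": 255}, {"dx": 0, "dy": 0, "dz": -2.5, "wx": 0, "wy": 0, "wz": 0, "grip": 255}]'

```text
time: 11.48
ee_pos: [0.5279, -0.0918, 0.1231]
tool_rot: [-3.142, 0.001, 0.018]
contact_force: [-0.0, 0.6, -1.1]
finger_gap: 0.426
grasp_force: 15.0
```

```bash
python3 - <<'E'
from h import *
jog([.5329,.2152,.06],.018)
E
```

```text
t 11.47 pos [ 0.5279 -0.0918  0.1231] gap 0.426 jog [ 0.264 -7.673  1.577] [-0.     0.009 -0.001]
```

Call:
jog_arm --motion '[{"dx": 0.0, "dy": -0.7, "dz": 0, "wx": 0, "wy": 0, "wz": 0, "grip": 255}, {"dx": 0.1, "dy": -2.0, "dz": 0, "wx": 0, "wy": 0, "wz": 0, "grip": 255}, {"dx": 0.15, "dy": -3.4, "dz": 0, "wx": 0, "wy": 0, "wz": 0, "grip": 255}, {"dx": 0.2, "dy": -4.8, "dz": 0, "wx": 0, "wy": 0, "wz": 0, "grip": 255}, {"dx": 0.24, "dy": -6.2, "dz": 0, "wx": 0, "wy": 0, "wz": 0, "grip": 255}, {"dx": 0.26, "dy": -7.3, "dz": 0, "wx": 0, "wy": 0, "wz": 0, "grip": 255}, {"dx": 0.26, "dy": -7.67, "dz": 0, "wx": 0, "wy": 0, "wz": 0, "grip": 255}, {"dx": 0.26, "dy": -7.67, "dz": 0, "wx": 0, "wy": 0, "wz": 0, "grip": 255}]'

```text
time: 12.48
ee_pos: [0.5328, 0.2151, 0.1229]
tool_rot: [3.141, 0.002, 0.019]
contact_force: [-0.5, -0.8, -0.6]
finger_gap: 0.429
grasp_force: 15.0
```

Call:
jog_arm --motion '[{"dx": 0, "dy": 0, "dz": 0.8, "wx": 0, "wy": 0, "wz": 0, "grip": 255}, {"dx": 0, "dy": 0, "dz": 1.4, "wx": 0, "wy": 0, "wz": 0, "grip": 255}, {"dx": 0, "dy": 0, "dz": 1.6, "wx": 0, "wy": 0, "wz": 0, "grip": 255}, {"dx": 0, "dy": 0, "dz": 1.6, "wx": 0, "wy": 0, "wz": 0, "grip": 255}, {"dx": 0, "dy": 0, "dz": 1.6, "wx": 0, "wy": 0, "wz": 0, "grip": 255}]'

```text
time: 13.1
ee_pos: [0.5342, 0.2148, 0.0608]
tool_rot: [-3.141, -0.001, 0.017]
contact_force: [0.0, 0.9, -0.3]
finger_gap: 0.426
grasp_force: 15.0
```

```bash
python3 - <<'E'
from h import *
jog([.5329,.2152,.036],.018)
sd=snapshot("side")[:,:,::-1]
cv2.imwrite("pics/p4.png",cv2.resize(sd[275:345,230:300],(600,600),interpolation=cv2.INTER_CUBIC))
E
```

```text
t 13.1 pos [0.5342 0.2148 0.0608] gap 0.426 jog [-0.033 -0.01   0.62 ] [-0.002 -0.01  -0.006]
```

View pics/p4.png

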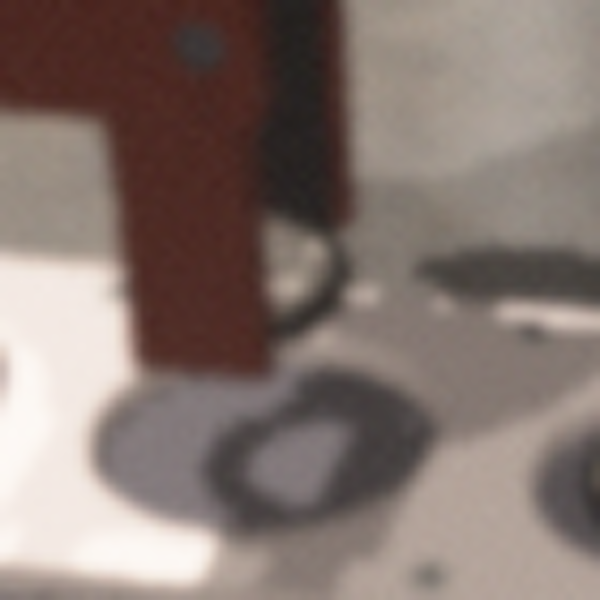

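Ring a is held flat behind the finger at (300,270), above the middle well at (265,450). I'll lower and release it as before.

Call:
jog_arm --motion '[{"dx": -0.03, "dy": 0, "dz": 0.3, "wx": 0, "wy": 0, "wz": 0, "grip": 255}, {"dx": -0.03, "dy": 0, "dz": 0.55, "wx": 0, "wy": 0, "wz": 0, "grip": 255}, {"dx": -0.03, "dy": 0, "dz": 0.62, "wx": 0, "wy": 0, "wz": 0, "grip": 255}, {"dx": -0.03, "dy": 0, "dz": 0.62, "wx": 0, "wy": 0, "wz": 0, "grip": 255}, {"dx": -0.03, "dy": 0, "dz": 0.62, "wx": 0, "wy": 0, "wz": 0, "grip": 255}, {"dx": -0.03, "dy": 0, "dz": 0.62, "wx": 0, "wy": 0, "wz": 0, "grip": 255}]'

```text
time: 13.9
ee_pos: [0.5324, 0.2152, 0.0354]
tool_rot: [-3.141, -0.0, 0.018]
contact_force: [0.0, 0.2, 0.0]
finger_gap: 0.428
grasp_force: 15.0
```

Call:
jog_arm --motion '[{"dx": 0, "dy": 0, "dz": 0, "wx": 0, "wy": 0, "wz": 0, "grip": 120}, {"dx": 0, "dy": 0, "dz": 0, "wx": 0, "wy": 0, "wz": 0, "grip": 60}, {"dx": 0, "dy": 0, "dz": 0, "wx": 0, "wy": 0, "wz": 0, "grip": 40}, {"dx": 0, "dy": 0, "dz": 0, "wx": 0, "wy": 0, "wz": 0, "grip": 40}, {"dx": 0, "dy": 0, "dz": 0, "wx": 0, "wy": 0, "wz": 0, "grip": 40}, {"dx": 0, "dy": 0, "dz": -0.5, "wx": 0, "wy": 0, "wz": 0, "grip": 0}, {"dx": 0, "dy": 0, "dz": -1.5, "wx": 0, "wy": 0, "wz": 0, "grip": 0}, {"dx": 0, "dy": 0, "dz": -2.5, "wx": 0, "wy": 0, "wz": 0, "grip": 0}]'

```text
time: 14.9
ee_pos: [0.5322, 0.2152, 0.1374]
tool_rot: [-3.141, -0.0, 0.018]
contact_force: [0.5, -0.3, -1.1]
finger_gap: 0.998
grasp_force: 0.0
```

Call:
jog_arm --motion '[{"dx": 0, "dy": 0.8, "dz": 0, "wx": 0, "wy": 0, "wz": 0, "grip": 0}, {"dx": 0, "dy": 2.0, "dz": 0, "wx": 0, "wy": 0, "wz": 0, "grip": 0}, {"dx": 0, "dy": 3.2, "dz": 0, "wx": 0, "wy": 0, "wz": 0, "grip": 0}, {"dx": 0, "dy": 4.4, "dz": 0, "wx": 0, "wy": 0, "wz": 0, "grip": 0}, {"dx": 0, "dy": 5.6, "dz": 0, "wx": 0, "wy": 0, "wz": 0, "grip": 0}, {"dx": 0, "dy": 6.0, "dz": 0, "wx": 0, "wy": 0, "wz": 0, "grip": 0}, {"dx": 0, "dy": 6.0, "dz": 0, "wx": 0, "wy": 0, "wz": 0, "grip": 0}, {"dx": 0, "dy": 6.0, "dz": 0, "wx": 0, "wy": 0, "wz": 0, "grip": 0}]'

```text
time: 15.9
ee_pos: [0.5368, -0.0227, 0.1356]
tool_rot: [-3.141, -0.001, 0.021]
contact_force: [-0.3, 0.5, -0.0]
finger_gap: 1.0
grasp_force: 0.0
```

```bash
python3 - <<'E'
from h import *
jog([.5329,.2152,.036],.018)
sd=snapshot("side")[:,:,::-1]; tp=snapshot("top")[:,:,::-1]
a=cv2.resize(sd[290:360,165:355],(760,280),interpolation=cv2.INTER_CUBIC)
b=cv2.resize(np.rot90(tp[145:280,195:260]),(600,289),interpolation=cv2.INTER_CUBIC)
b=cv2.copyMakeBorder(b,0,0,0,160,cv2.BORDER_CONSTANT)
cv2.imwrite("pics/f.png",np.vstack([a,b]))
E
```

```text
t 15.9 pos [ 0.5368 -0.0227  0.1356] gap 1.0 jog [ 0.023 -5.945  2.496] [-0.008 -0.005  0.018]
```

View pics/f.png

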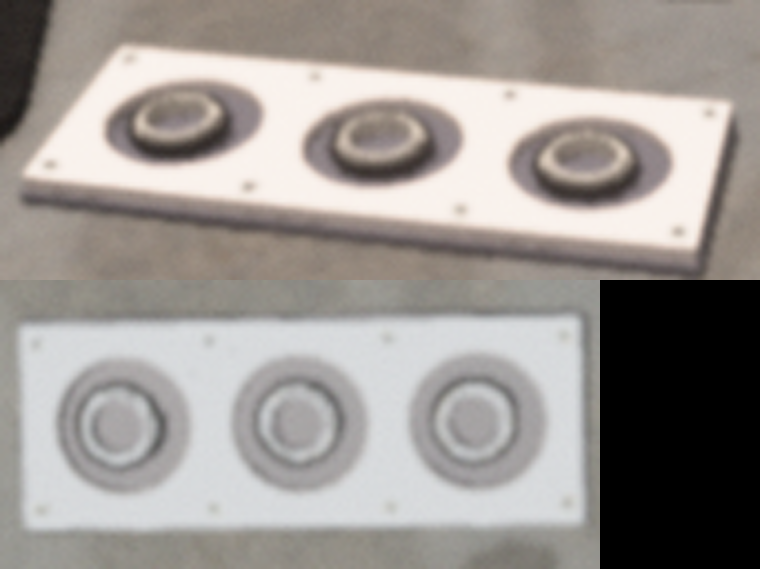

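All three rings lie flat and near the centre of their wells. In the top crop they are at about (118,425), (297,422) and (475,420). The arm is clear of everything.

```bash
python3 -c "
from rig import *
print(job_done())"
```

```text
the job is handed in; nothing more can be done
None
```

Both loose rings now lie flat in the two empty wells, the first ring is still in its own well, and the job was handed in at about 16 s; the hand-in call gave no verdict.

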